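# Put the closed sample containers into their holders

### The arm

A 7-joint arm with a two-finger parallel gripper is mounted at the origin on a cart in front of the work surface, level with it; the furniture and walls round the work are solid. World frame = base frame: x ahead of the robot, y to its left, z up, the work surface at z = 0. Lengths are in m, angles in rad, forces in N, time in s.
With the tool pointing down it reaches from about 0.4 to 0.875 m from the base axis. Payload 19.3 kg.
Tool frame: the origin (TCP) lies at the very end of the fingers, on their centre line; the grasp point (between the pads) lies 19 mm behind it; z points along the fingers, y is the line along which they close (so a half turn about z gives the same grasp; the last joint's range is limited). The gripper opens to 85 mm and grips with 20 to 120 N. Pads are 22 mm wide; open, the fingers measure 114 mm over their backs; the gripper's body (76 mm by 85 mm) begins 54 mm behind the grasp point. The pads swing forward as they close: fully open they stand 13 mm farther back than shut.
Start: joints at [-1.303, 0.521, -0.036, 1.599, 0.021, 1.021, -0.113], TCP at [0.207, 0.59, 0.231] pointing down, gripper open.
Joint ranges: [-2.91, 2.91], [-0.3, 2.13], [-1.5, 1.42], [0.17, 2.43], [-1.26, 4.41], [0.16, 1.93], [-2.52, 2.52]. Speed limits (rad/s): [1.89, 1.89, 2.39, 2.39, 3.01, 3.01, 3.01].

### API

Orientations are given as [roll, pitch, yaw] about the fixed x, y, z axes, in that order (R = Rz(yaw) Ry(pitch) Rx(roll)).
In Python, from workcell import bot gives the robot as it stands.
- The arm moves only by the shell command python3 -m crank 'ROWS' [FORCE]. ROWS is a JSON object of lists of equal length, an entry for each row: "travel": the shift along the world's x, y, z in cm, a list of three; "turn": the turn, a rotation vector about the world's x, y, z in degrees, a list of three; "gripper": the closure, from 0 (fully open) to 1 (shut). A call has exactly 5 rows; each row is the pose to reach, as a shift and turn from the pose commanded when the call began; what a row does not reach only later rows make up. A row lasts 1/10 s, in which the tool goes at most 50 mm and 8.59 degrees, less where a joint would pass 70% of its speed; a pose out of reach is approached as far as the arm can. A call with a gripper value outside its range is refused whole. The fingers move at their own pace and stop on an object; FORCE is the grip in N (left out, the last holds). Time passes only in rows, so rows that repeat a pose let the fingers close, or fill a call up. It gives the time, the measured TCP pose, the force, the opening and the grip force at its end, in the units of the state.
- bot.observe(): the state, without advancing time (a new reading comes with each control period).
- bot.grab_frame(name): name is "scene" or "top" or "wrist"; returns a dict with "pixels" (480x640x3 uint8, red, green, blue), "fx", "fy", "cx", "cy" (pixels), "extrinsics" (4x4, takes a point from world to camera coordinates). Camera axes: x right, y down, z forward; pixel columns grow to the right and rows downward; lengths in m; the calibration is good to about 2 mm. A picture is of the moment at which its call begins. There is no depth.
- bot.job_done(): hands the job in; it is judged then, once.
The state is a dict: "clock": time; "qpos": joint angles; "qd": joint speeds; "joint_efforts": joint torques, N m; "position": TCP position; "tool_rot": TCP orientation; "force": force on the tool from outside, world axes, zero at the start; "moment": the same for the moment, N m; "grip_width": finger opening in m; "finger_force": force on a finger pad.
Only numpy, scipy, OpenCV 4.12 (cv2) and the standard library are available. Lean on these libraries where they do the work, as an engineer would, in place of code of your own. Each camera call takes 0.05 s, during which the arm holds its last target. There are 200 camera calls.

### The job

Put the four closed sample containers into the white holder blocks, one to each: the little black-capped vial into the smallest holder, the white pot into the low middle-sized holder, the wide glass jar into the broadest holder, and the amber phial into the tall holder. Each must stand upright on the floor of its well, set down rather than dropped. Leave the open cup and the dropping bottle with the green teat where they stand.

Things in the scene. Friction and masses are not known exactly. Their poses are not given: they have to be found in the camera images.
- vial: Small capped sample vial: clear glass, black screw cap, 22 mm diameter, 45 mm high (the top 7 mm of the cap cannot be gripped: it has no solid shape); grip it between 18 and 38 mm above its underside. About 0.03 kg. Origin: centre of its underside; z up. It stands upright on the thin blue-grey mat on the bench (z = 0), alone, at any yaw (it is round).
- pot: Small white plastic pot with a white lid, 40 mm diameter at the lid, slightly narrower below, 57 mm high. About 0.05 kg. Origin: centre of its underside; z up. It stands upright on the thin blue-grey mat on the bench (z = 0), alone, at any yaw (it is round).
- jar: Wide low clear-glass jar with a white lid and small grey bits inside, 64 mm diameter (lid 60 mm), 68 mm high; the body is 56 mm high, the lid above it. About 0.16 kg. Origin: centre of its underside; z up. It stands upright on the thin blue-grey mat on the bench (z = 0), alone, at any yaw (it is round).
- phial: Tall amber-brown phial with a white label and a black screw cap, 44 mm body diameter, 91 mm high with its cap (solid to 78 mm); the body narrows to the neck from about 55 mm up. About 0.08 kg. Origin: centre of its underside; z up. It stands upright on the thin blue-grey mat on the bench (z = 0), alone, at any yaw (it is round).
- cup: Open empty translucent white cup without a lid, 54 mm diameter at the rim, 41 mm high. Loose. Not to be moved. Origin: centre of its underside; z up. It stands upright on the thin blue-grey mat on the bench (z = 0), alone, at any yaw (it is round).
- dropper: Clear glass dropping bottle with an olive-green rubber teat, 53 mm diameter, 144 mm high (glass body to 92 mm). Loose. Not to be moved. Origin: centre of its underside; z up. It stands upright on the thin blue-grey mat on the bench (z = 0), alone, at any yaw (it is round).
- vial_holder: Holder with the narrowest well, the smallest block, for the vial: a plain white plastic block 58 x 58 mm, 22 mm high, with one round well of 36 mm diameter, open at the top, 14 mm deep (its floor is 8 mm above the bench), mouth chamfered by 3 mm. Fixed to the bench. Its sides are parallel to x and y within 0.15 rad. Origin: centre of its underside, on the well's axis; z up.
- pot_holder: Low holder with the middle-sized well, for the white pot: a plain white plastic block 76 x 76 mm, 22 mm high, with one round well of 54 mm diameter, open at the top, 14 mm deep (its floor is 8 mm above the bench), mouth chamfered by 3 mm. Fixed to the bench. Its sides are parallel to x and y within 0.15 rad. Origin: centre of its underside, on the well's axis; z up.
- jar_holder: Low holder with the widest well, the broadest block, for the jar: a plain white plastic block 98 x 98 mm, 22 mm high, with one round well of 78 mm diameter, open at the top, 14 mm deep (its floor is 8 mm above the bench), mouth chamfered by 3 mm. Fixed to the bench. Its sides are parallel to x and y within 0.15 rad. Origin: centre of its underside, on the well's axis; z up.
- phial_holder: The one tall holder, deeper than the others, for the amber phial: a plain white plastic block 80 x 80 mm, 34 mm high, with one round well of 58 mm diameter, open at the top, 26 mm deep (its floor is 8 mm above the bench), mouth chamfered by 3 mm. Fixed to the bench. Its sides are parallel to x and y within 0.15 rad. Origin: centre of its underside, on the well's axis; z up.
There are look-alikes about, which are no part of the job. Leave any pink or red look-alike of the jar alone.

How it is judged:
At the end, for the whole second after the job is handed in: Each container stands in its own holder: underside centre within 12 mm of the holder's axis and 4 to 12 mm above its underside (well floor at 8), tilt under 0.15 rad, at rest (under 0.03 m/s). Cup and dropping bottle: tilt under 0.15 rad, within 30 mm of their start (horizontal distance between vial and vial_holder below 0.012 m and z of vial in the frame of vial_holder between 0.004 and 0.012 m and angle between each of vial, pot, jar, phial, cup, dropper's own z axis and vertical below 0.15 rad and linear speed of each of vial, pot, jar, phial below 0.03 m/s and horizontal distance between pot and pot_holder below 0.012 m and z of pot in the frame of pot_holder between 0.004 and 0.012 m and horizontal distance between jar and jar_holder below 0.012 m and z of jar in the frame of jar_holder between 0.004 and 0.012 m and horizontal distance between phial and phial_holder below 0.012 m and z of phial in the frame of phial_holder between 0.004 and 0.012 m and distance of each of cup, dropper from where it was at the start of the episode below 0.03 m); the robot touches nothing.
It fails at once if the cup is moved more than 30 mm from where it stood or tipped over (distance of cup from where it was at the start of the episode above 0.03 m or angle between cup's own z axis and vertical above 0.5 rad).
It fails at once if the dropper is moved more than 30 mm from where it stood or tipped over (distance of dropper from where it was at the start of the episode above 0.03 m or angle between dropper's own z axis and vertical above 0.5 rad).
It fails at once if a closed container is dropped, thrown or knocked away: moving faster than 0.6 m/s while the fingers do not hold it ((linear speed of vial above 0.6 m/s and contact force between the fingers and vial below 0.05 N) or (linear speed of pot above 0.6 m/s and contact force between the fingers and pot below 0.05 N) or (linear speed of jar above 0.6 m/s and contact force between the fingers and jar below 0.05 N) or (linear speed of phial above 0.6 m/s and contact force between the fingers and phial below 0.05 N)).
It also fails if it takes over 109 s, if anything falls off the work surface, if the arm or the gripper's body presses on something with over 40 N, if the wrist force passes 120 N, or if a joint passes its speed limit or range.

## Working session

There is one attempt and no reset: what is moved stays moved. The work goes in short steps, Python scripts to look and compute and a shell command to move; the robot and the scene stay as the last step left them, time stands still between calls to the robot, and variables do not carry over. Pictures are saved under pics/ and viewed, at most 14 in all, crops included, and the job is handed in when it is done.

```bash
ls; mkdir -p pics; python3 - <<'E'
from workcell import bot
import cv2, json
s=bot.observe(); print({k:(v if not hasattr(v,'tolist') else v.tolist()) for k,v in s.items()})
for n in ["top","scene"]:
    f=bot.grab_frame(n); cv2.imwrite(f"pics/{n}0.png",f["pixels"][:,:,::-1]); print(n,f["fx"],f["fy"],f["cx"],f["cy"],f["extrinsics"])
E
```

```text
pics
{'clock': 0.0, 'qpos': [-1.3032269358602728, 0.522021405953569, -0.03632184997806415, 1.6000175407041268, 0.021198995856447106, 1.0210411967995392, -0.11278771260847817], 'qd': [0.0008744823133225954, -2.6394030252853206e-05, -0.0008789032083607244, -0.0007986622377052358, -0.0005418019188768399, 0.0004250361650948815, -0.0005101312558753228], 'joint_efforts': [9.577119726600358e-05, -92.70983219146729, 1.9799282401800156, -36.99515104293823, 0.01782956358511001, 0.00798442808445543, 1.2378743576846318e-05], 'position': [0.20704259193223246, 0.5893634057447692, 0.2307177529607142], 'tool_rot': [-3.1404928989315404, 7.877401251210614e-05, 2.803820453176628], 'force': [0.26908879425454807, 0.06299409682274928, -0.11148570069661862], 'moment': [0.016213644510038278, 0.028012392848887877, -0.03690923089844743], 'finger_force': 0.0, 'grip_width': 0.08544485381227626}
top 526.9796911814715 526.9796911814715 317.4184724563709 223.54921461502389 [[-0.02601327 -0.99965881  0.00236127 -0.02349509]
 [-0.98927176  0.02540316 -0.14386124  0.55505053]
 [ 0.14375217 -0.00607824 -0.98959505  1.57493049]
 [ 0.          0.          0.          1.        ]]
scene 569.5887724369753 569.5887724369753 303.1681564917816 239.8850430409445 [[ 7.91047848e-01 -6.11754044e-01  5.40411647e-04 -4.76510590e-01]
 [-3.20697341e-01 -4.15439750e-01 -8.51212682e-01  2.19652172e-01]
 [ 5.20957309e-01  6.73176652e-01 -5.24820615e-01  1.13885743e+00]
 [ 0.00000000e+00  0.00000000e+00  0.00000000e+00  1.00000000e+00]]
```

View pics/top0.png

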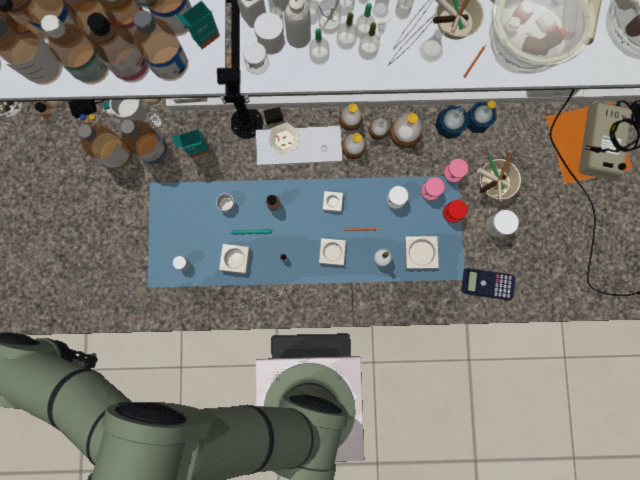

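View pics/scene0.png

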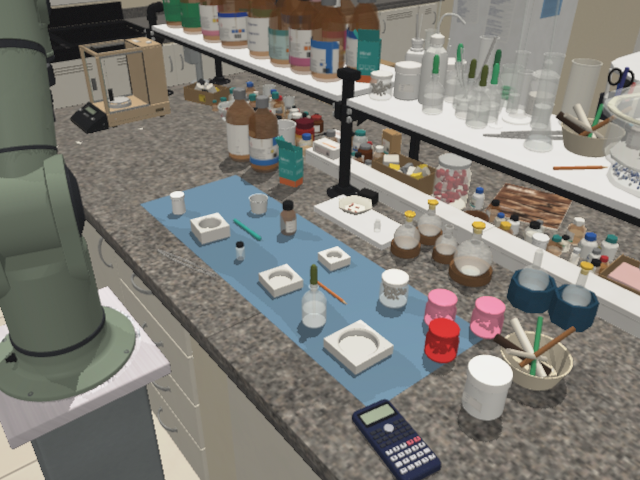

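The top view shows the mat with:
- **Holders:** (333,202) is the smallest, (333,252) is low and middle-sized, (235,260) looks tall, and (422,253) is the broadest.
- **Containers:** white pot (180,263), vial (284,257), phial (272,202), jar (398,197).
- **Leave in place:** cup (226,204) and dropper (383,258).

Things that could be mistaken for the jar: pink jars at (432,188) and (457,170), a red jar at (455,211), and a big white pot at (505,223). For the pot, the cup at (226,204). For the phial, the brown flasks at (350,117) and (354,145). By the description I choose the jar at (398,197) and the pot at (180,263).

```bash
cat > h.py <<'E'
import numpy as np, cv2
from workcell import bot
def ray(f,u,v,z):
    E=np.array(f["extrinsics"]);R,t=E[:3,:3],E[:3,3];c=-R.T@t
    d=R.T@np.array([(u-f["cx"])/f["fx"],(v-f["cy"])/f["fy"],1]);return c+d*(z-c[2])/d[2]
def proj(f,p):
    E=np.array(f["extrinsics"]);q=E[:3,:3]@p+E[:3,3];return f["fx"]*q[0]/q[2]+f["cx"],f["fy"]*q[1]/q[2]+f["cy"]
E
python3 - <<'E'
from h import *
f=bot.grab_frame("top");g=bot.grab_frame("scene")
im=f["pixels"]
hsv=cv2.cvtColor(im,cv2.COLOR_RGB2HSV)
m=((hsv[...,1]<70)&(hsv[...,2]>130)).astype(np.uint8)
m2=(hsv[...,2]<75).astype(np.uint8)
for nm,mm in (("W",m),("D",m2)):
  x=np.zeros_like(mm);x[183:284,154:462]=mm[183:284,154:462]
  cs,_=cv2.findContours(x,cv2.RETR_EXTERNAL,cv2.CHAIN_APPROX_NONE)
  for c in cs:
    if cv2.contourArea(c)<15: continue
    r=cv2.minAreaRect(c);print(nm,np.round(r[0],1),np.round(r[1],1),round(r[2]),[np.round(ray(f,*r[0],z)[:2],4).tolist() for z in (0.022,.034,.045,.057,.068,.091)])
a=cv2.resize(im[180:288,150:470],(800,270),interpolation=cv2.INTER_CUBIC)
b=cv2.resize(g["pixels"][170:400,140:470],(460*800//800,320),interpolation=cv2.INTER_CUBIC)
o=np.zeros((595,800,3),np.uint8);o[:270]=a;o[272:592,:460]=b
cv2.imwrite("pics/crop.png",o[:,:,::-1])
E
```

```text
W [178.6 262.2] [13.4 13.4] 63 [[0.4481, 0.3905], [0.4472, 0.3874], [0.4464, 0.3846], [0.4454, 0.3815], [0.4446, 0.3786], [0.4428, 0.3726]]
W [382.  256.5] [17. 18.] 90 [[0.4495, -0.2337], [0.4486, -0.2321], [0.4477, -0.2307], [0.4468, -0.2292], [0.4459, -0.2278], [0.4441, -0.2249]]
W [233.2 257.6] [28.1 27.6] 6 [[0.4579, 0.2232], [0.4569, 0.2214], [0.4559, 0.2197], [0.4549, 0.2178], [0.454, 0.2161], [0.4521, 0.2125]]
W [331.9 250.7] [26.2 25.8] 6 [[0.4713, -0.0802], [0.4701, -0.0798], [0.4691, -0.0795], [0.468, -0.0791], [0.467, -0.0787], [0.4649, -0.078]]
W [421.6 251.4] [32.8 33.8] 87 [[0.462, -0.3562], [0.4609, -0.3538], [0.46, -0.3515], [0.4589, -0.3491], [0.458, -0.3469], [0.456, -0.3422]]
W [224.  201.5] [17.4 17.9] 27 [[0.6338, 0.2514], [0.6315, 0.2493], [0.6294, 0.2474], [0.6271, 0.2453], [0.6249, 0.2434], [0.6205, 0.2394]]
W [332.4 200.4] [20.2 19.5] 5 [[0.6288, -0.0865], [0.6265, -0.0861], [0.6244, -0.0857], [0.6222, -0.0852], [0.6201, -0.0848], [0.6157, -0.084]]
W [396.5 196.5] [19.8 24. ] 45 [[0.6359, -0.2871], [0.6336, -0.2852], [0.6315, -0.2835], [0.6291, -0.2815], [0.627, -0.2798], [0.6225, -0.2761]]
D [283.2 256.8] [5.7 4.9] 45 [[0.4566, 0.0696], [0.4556, 0.0689], [0.4547, 0.0682], [0.4537, 0.0675], [0.4528, 0.0669], [0.4509, 0.0655]]
D [275.4 206.9] [ 6.3 12.2] 59 [[0.6128, 0.0914], [0.6106, 0.0905], [0.6086, 0.0897], [0.6065, 0.0888], [0.6045, 0.088], [0.6004, 0.0863]]
D [271.5 200. ] [10.  9.] 90 [[0.6348, 0.1033], [0.6325, 0.1023], [0.6303, 0.1014], [0.628, 0.1005], [0.6259, 0.0996], [0.6214, 0.0977]]
```

View pics/crop.png

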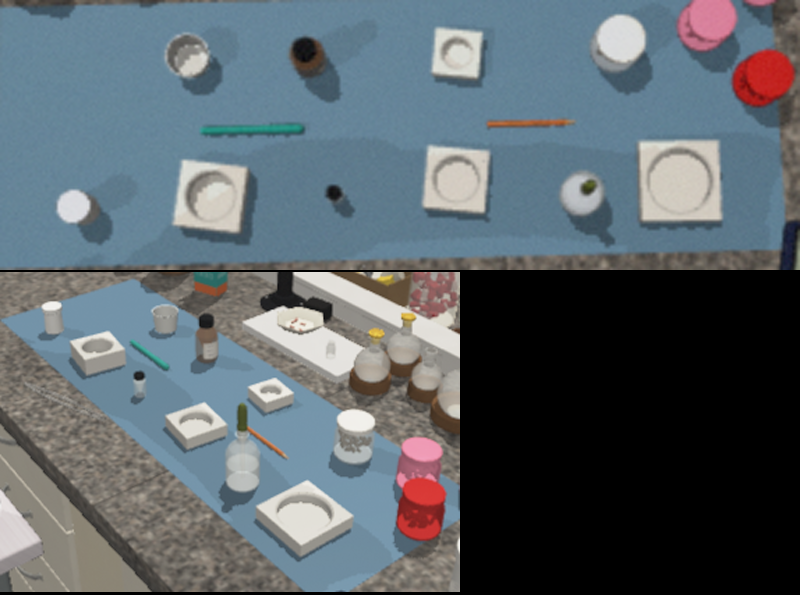

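The crop confirms my choices. The jar has a white lid over clear glass with bits at crop (620,40). The tall holder is at (213,198), clearly the highest of the blocks in the scene inset. The phial is at (307,52), the vial at (335,192) and the pot at (75,206). I'll go to the pot first, turning so the fingers close along x.

```bash
python3 -m crank '{"travel":[[3.2,-2.8,0],[6.4,-5.6,0],[9.6,-8.4,0],[12.8,-11.2,0],[16,-14,0]],"turn":[[0,0,-8],[0,0,-16],[0,0,-24],[0,0,-32],[0,0,-40]],"gripper":[0,0,0,0,0]}' 40
python3 -m crank '{"travel":[[2.6,-2.3,0],[5.2,-4.6,0],[7.9,-6.8,0],[7.9,-6.8,0],[7.9,-6.8,0]],"turn":[[0,0,-8],[0,0,-16],[0,0,-24],[0,0,-30.6],[0,0,-30.6]],"gripper":[0,0,0,0,0]}'
python3 -m crank '{"travel":[[0,0,0],[0,0,0],[0,0,0],[0,0,0],[0,0,0]],"turn":[[0,0,0],[0,0,0],[0,0,0],[0,0,0],[0,0,0]],"gripper":[0,0,0,0,0]}'
python3 - <<'E'
from h import *
import json
s=bot.observe();print(s["position"],s["tool_rot"],s["clock"])
f=bot.grab_frame("wrist");cv2.imwrite("pics/w0.png",f["pixels"][:,:,::-1])
print(f["fx"],f["extrinsics"])
E
```

```text
clock: 0.7
position: [0.3682, 0.4484, 0.2314]
tool_rot: [3.142, -0.0, 2.1]
force: [1.0, 0.5, 0.1]
grip_width: 0.0854
finger_force: 0.0
clock: 1.2
position: [0.4466, 0.3811, 0.2311]
tool_rot: [-3.142, 0.0, 1.568]
force: [-0.9, 1.5, 1.0]
grip_width: 0.0854
finger_force: 0.0
clock: 1.7
position: [0.446, 0.3818, 0.2313]
tool_rot: [-3.142, -0.0, 1.572]
force: [0.0, 0.1, 0.9]
grip_width: 0.0854
finger_force: 0.0
[0.44602678 0.38178859 0.23131408] [-3.14156830e+00 -7.93167130e-05  1.57240474e+00] 1.7
360.5022266476195 [[ 9.99998457e-01  1.75646141e-03 -1.23982902e-05 -4.45701863e-01]
 [ 1.67343352e-03 -9.50536063e-01  3.10609710e-01  3.20926174e-01]
 [ 5.33788946e-04 -3.10609251e-01 -9.50537536e-01  4.98623949e-01]
 [ 0.00000000e+00  0.00000000e+00  0.00000000e+00  1.00000000e+00]]
```

View pics/w0.png

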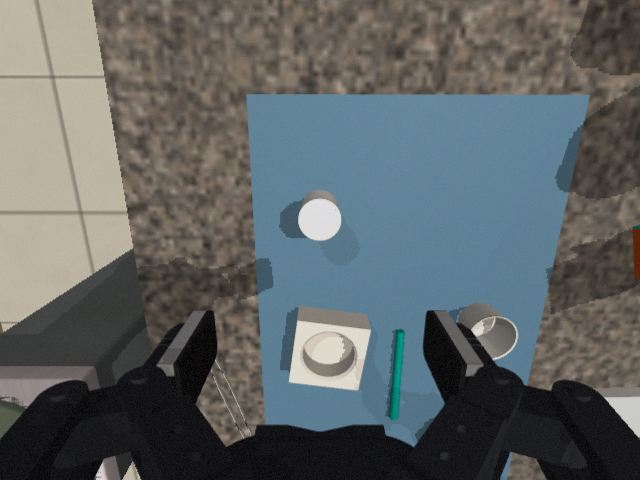

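The wrist view shows the pot lid at (320,219), the tall holder's top face at about (331,355) and the cup at (490,332).

```bash
python3 - <<'E'
from h import *
f=bot.grab_frame("wrist")
hsv=cv2.cvtColor(f["pixels"],cv2.COLOR_RGB2HSV)
m=((hsv[...,1]<60)&(hsv[...,2]>195)).astype(np.uint8)
cs,_=cv2.findContours(m[180:400,280:380],cv2.RETR_EXTERNAL,cv2.CHAIN_APPROX_NONE)
for c in cs:
    if cv2.contourArea(c)<300: continue
    r=cv2.minAreaRect(c);u,v=r[0][0]+280,r[0][1]+180
    print(u,v,r[1],[ray(f,u,v,z)[:2].round(4) for z in(.034,.057)])
for c in ((303,320),(371,328),(362,389),(289,383),(331,355)):print(ray(f,*c,.034)[:2].round(4))
E
```

```text
329.3769226074219 355.48460388183594 (74.54486846923828, 61.645259857177734) [array([0.4561, 0.2184]), array([0.4553, 0.2348])]
319.0 219.0 (40.0, 42.0) [array([0.4445, 0.3738]), array([0.4445, 0.3797])]
[0.4275 0.2627]
[0.5005 0.2531]
[0.4939 0.1735]
[0.4105 0.1816]
[0.4579 0.219 ]
```

```bash
python3 -m crank '{"travel":[[-0.1,-0.2,-4.8],[-0.1,-0.2,-9.6],[-0.1,-0.2,-14.4],[-0.1,-0.2,-18.5],[-0.1,-0.2,-21.1]],"turn":[[0,0,0],[0,0,0],[0,0,0],[0,0,0],[0,0,0]],"gripper":[0,0,0,0,0]}' 40
python3 -m crank '{"travel":[[0,0,0],[0,0,0],[0,0,0],[0,0,0],[0,0,0]],"turn":[[0,0,0],[0,0,0],[0,0,0],[0,0,0],[0,0,0]],"gripper":[0,0.2,0.4,0.6,0.8]}'
python3 -m crank '{"travel":[[0,0,0],[0,0,0],[0,0,0],[0,0,0],[0,0,0]],"turn":[[0,0,0],[0,0,0],[0,0,0],[0,0,0],[0,0,0]],"gripper":[1,1,1,1,1]}'
```

```text
clock: 2.3
position: [0.4442, 0.3788, 0.0173]
tool_rot: [-3.14, 0.002, 1.572]
force: [0.6, -0.5, 0.1]
grip_width: 0.0853
finger_force: 0.0
clock: 2.8
position: [0.4457, 0.3804, 0.022]
tool_rot: [3.14, -0.002, 1.572]
force: [-2.1, -1.2, 12.0]
grip_width: 0.0387
finger_force: 38.7
clock: 3.3
position: [0.4457, 0.3804, 0.0219]
tool_rot: [3.14, -0.002, 1.572]
force: [-2.6, -1.0, 13.3]
grip_width: 0.0383
finger_force: 38.7
```

```bash
python3 -m crank '{"travel":[[0,0,2],[0,0,5],[0,0,8],[0,0,10],[0,-2,10]],"turn":[[0,0,0],[0,0,0],[0,0,0],[0,0,0],[0,0,0]],"gripper":[1,1,1,1,1]}'
python3 -m crank '{"travel":[[0.3,-4.5,0],[0.6,-9,0],[0.9,-13.5,0],[1.2,-18,0],[1.5,-22.5,0]],"turn":[[0,0,0],[0,0,0],[0,0,0],[0,0,0],[0,0,0]],"gripper":[1,1,1,1,1]}'
python3 -m crank '{"travel":[[0.2,-4.5,0],[0.4,-9,0],[0.6,-13.5,0],[0.8,-18,0],[1,-20,0]],"turn":[[0,0,0],[0,0,0],[0,0,0],[0,0,0],[0,0,0]],"gripper":[1,1,1,1,1]}'
python3 -m crank '{"travel":[[0,-1,0],[0,-1.5,0],[0,-1.5,0],[0,-1.5,0],[0,-1.5,0]],"turn":[[0,0,0],[0,0,0],[0,0,0],[0,0,0],[0,0,0]],"gripper":[1,1,1,1,1]}'
python3 - <<'E'
from h import *
f=bot.grab_frame("wrist");g=bot.grab_frame("scene")
o=np.hstack([cv2.resize(f["pixels"],(400,300)),cv2.resize(g["pixels"][160:400,180:500],(400,300))])
cv2.imwrite("pics/w1.png",o[:,:,::-1]);print(bot.observe()["position"])
E
```

```text
clock: 3.8
position: [0.4459, 0.3627, 0.1238]
tool_rot: [3.138, -0.005, 1.574]
force: [0.5, -0.6, -0.4]
grip_width: 0.0381
finger_force: 40.3
clock: 4.3
position: [0.4603, 0.1332, 0.1212]
tool_rot: [3.14, -0.001, 1.572]
force: [1.0, -0.1, -0.2]
grip_width: 0.0381
finger_force: 40.3
clock: 4.8
position: [0.47, -0.0693, 0.1213]
tool_rot: [3.14, 0.001, 1.568]
force: [-0.4, 0.9, -0.6]
grip_width: 0.0379
finger_force: 40.3
clock: 5.3
position: [0.4702, -0.0792, 0.1203]
tool_rot: [-3.142, -0.0, 1.573]
force: [-0.5, -0.4, -1.5]
grip_width: 0.0385
finger_force: 40.3
[ 0.47022204 -0.07954576  0.12027503]
```

View pics/w1.png

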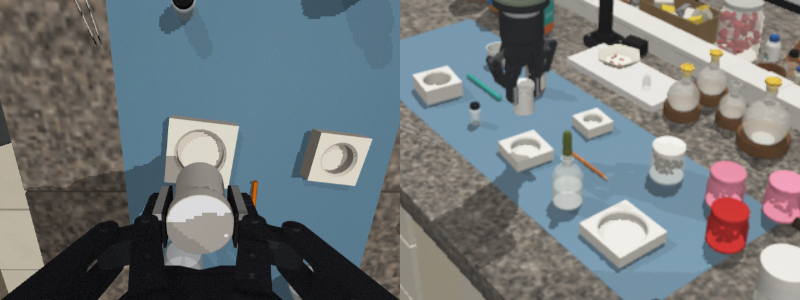

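The wrist view shows the pot held straight. The pot holder's well is at about (321,240) full resolution and the vial holder's at about (542,251).

```bash
python3 - <<'E'
from h import *
f=bot.grab_frame("wrist")
for p in ((321,240),(542,251)):print(ray(f,*p,.022)[:2])
hsv=cv2.cvtColor(f["pixels"],cv2.COLOR_RGB2HSV)
m=((hsv[...,1]<45)&(hsv[...,2]>195)).astype(np.uint8)
cs,_=cv2.findContours(m,cv2.RETR_LIST,cv2.CHAIN_APPROX_NONE)
for c in cs:
    if cv2.contourArea(c)<800: continue
    a=cv2.approxPolyDP(c,8,True)[:,0];print(cv2.boundingRect(c),[ray(f,*p,.022)[:2].round(3).tolist() for p in a])
E
```

```text
[ 0.47015092 -0.07738091]
[ 0.62691737 -0.08522117]
(268, 312, 101, 42) [[0.507, -0.156], [0.488, -0.138], [0.462, -0.135], [0.44, -0.147], [0.429, -0.17]]
(518, 226, 56, 53) [[0.639, -0.07], [0.649, -0.086], [0.644, -0.102], [0.613, -0.101], [0.627, -0.098], [0.631, -0.083], [0.62, -0.071], [0.61, -0.08], [0.613, -0.073]]
(492, 212, 104, 85) [[0.603, -0.057], [0.596, -0.113], [0.652, -0.12], [0.659, -0.064]]
(284, 212, 67, 54) [[0.447, -0.069], [0.452, -0.096], [0.485, -0.095], [0.49, -0.087], [0.486, -0.066], [0.473, -0.057]]
(266, 189, 116, 112) [[0.436, -0.042], [0.431, -0.083], [0.442, -0.086], [0.444, -0.067], [0.458, -0.054], [0.479, -0.054], [0.494, -0.064], [0.5, -0.081], [0.492, -0.103], [0.501, -0.124], [0.511, -0.05]]
```

```bash
python3 -m crank '{"travel":[[0,-0.2,-2],[0,-0.2,-4.5],[0,-0.2,-6.5],[0,-0.2,-7.5],[0,-0.2,-8]],"turn":[[0,0,0],[0,0,0],[0,0,0],[0,0,0],[0,0,0]],"gripper":[1,1,1,1,1]}'
python3 -m crank '{"travel":[[0,0,-0.4],[0,0,-0.7],[0,0,-0.9],[0,0,-1.0],[0,0,-1.0]],"turn":[[0,0,0],[0,0,0],[0,0,0],[0,0,0],[0,0,0]],"gripper":[1,1,1,1,1]}'
```

```text
clock: 5.95
position: [0.4699, -0.0822, 0.0396]
tool_rot: [-3.141, -0.0, 1.572]
force: [0.0, -0.1, -0.3]
grip_width: 0.0382
finger_force: 40.3
clock: 6.45
position: [0.4703, -0.0823, 0.0304]
tool_rot: [3.141, 0.0, 1.572]
force: [-0.0, -0.3, -0.8]
grip_width: 0.0381
finger_force: 40.3
```

```bash
python3 -m crank '{"travel":[[0,0,-0.05],[0,0,-0.1],[0,0,-0.1],[0,0,-0.1],[0,0,-0.1]],"turn":[[0,0,0],[0,0,0],[0,0,0],[0,0,0],[0,0,0]],"gripper":[1,1,1,1,1]}'
python3 -m crank '{"travel":[[0,0,0],[0,0,0],[0,0,0],[0,0,0],[0,0,0]],"turn":[[0,0,0],[0,0,0],[0,0,0],[0,0,0],[0,0,0]],"gripper":[0.5,0.4,0.2,0,0]}'
python3 -m crank '{"travel":[[0,0,1],[0,0,3],[0,0,7],[0,0,11],[0,0,15]],"turn":[[0,0,0],[0,0,0],[0,0,0],[0,0,0],[0,0,0]],"gripper":[0,0,0,0,0]}'
python3 - <<'E'
from h import *
f=bot.grab_frame("wrist");t=bot.grab_frame("top")["pixels"]
o=np.hstack([cv2.resize(f["pixels"],(400,300)),cv2.resize(t[170:290,300:460],(400,300))])
cv2.imwrite("pics/w2.png",o[:,:,::-1]);print(bot.observe()["position"])
E
```

```text
clock: 6.95
position: [0.4703, -0.0824, 0.0299]
tool_rot: [3.141, -0.0, 1.571]
force: [-4.3, 0.4, 16.8]
grip_width: 0.0388
finger_force: 41.9
clock: 7.45
position: [0.4702, -0.0823, 0.0293]
tool_rot: [-3.142, 0.0, 1.572]
force: [-0.4, -0.3, 0.3]
grip_width: 0.0855
finger_force: 0.0
clock: 7.95
position: [0.4697, -0.0824, 0.1815]
tool_rot: [-3.142, -0.0, 1.571]
force: [1.6, 0.2, -0.2]
grip_width: 0.0854
finger_force: 0.0
[ 0.47209036 -0.082659    0.18423458]
```

View pics/w2.png

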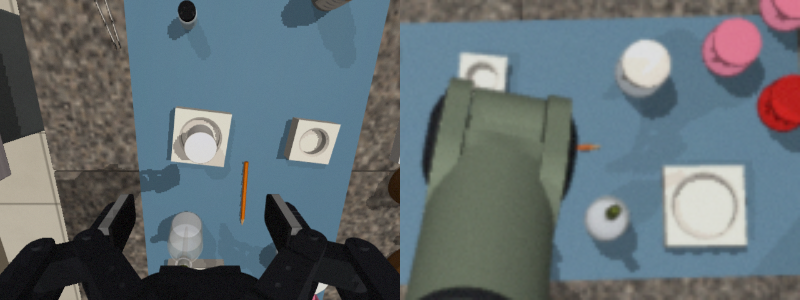

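The pot sits in its holder, lid at (200,147). The vial holder's well is at (313,140) and the vial cap at (187,12), both in half-scale pixels.

```bash
python3 - <<'E'
from h import *
f=bot.grab_frame("wrist");im=f["pixels"]
hsv=cv2.cvtColor(im,cv2.COLOR_RGB2HSV)
m=((hsv[...,2]<60)).astype(np.uint8)[:60,270:330]
cs,_=cv2.findContours(m,cv2.RETR_EXTERNAL,cv2.CHAIN_APPROX_NONE)
for c in cs:
  if cv2.contourArea(c)>50:
    x,y,w,h=cv2.boundingRect(c);print(x+270,y,w,h,ray(f,x+270+w/2,y+w/2,.045))
m=((hsv[...,1]<45)&(hsv[...,2]>195)).astype(np.uint8)
cs,_=cv2.findContours(m,cv2.RETR_EXTERNAL,cv2.CHAIN_APPROX_NONE)
for c in cs:
    if cv2.contourArea(c)<800: continue
    a=cv2.approxPolyDP(c,8,True)[:,0];print(cv2.boundingRect(c),[ray(f,*p,.022)[:2].round(3).tolist() for p in a])
print(ray(f,200.5*1.6,147.5*1.6,.065),bot.observe()["position"])
E
```

```text
281 2 27 33 [0.45483279 0.06729678 0.045     ]
(457, 191, 81, 70) [[0.603, -0.057], [0.596, -0.113], [0.652, -0.12], [0.659, -0.064]]
(270, 172, 96, 93) [[0.437, -0.041], [0.428, -0.115], [0.502, -0.124], [0.511, -0.05]]
[ 0.47280427 -0.08397319  0.065     ] [ 0.47120658 -0.08230347  0.18196676]
```

```bash
python3 -m crank '{"travel":[[-0.4,4,0],[-0.8,8,0],[-1.2,12,0],[-1.5,15,0],[-1.5,15,-2]],"turn":[[0,0,0],[0,0,0],[0,0,0],[0,0,0],[0,0,0]],"gripper":[0,0,0,0,0]}' 30
python3 -m crank '{"travel":[[0,0,-4],[0,0,-8],[0,0,-11],[0,0,-13],[0,0,-14.1]],"turn":[[0,0,0],[0,0,0],[0,0,0],[0,0,0],[0,0,0]],"gripper":[0,0,0,0,0]}'
python3 -m crank '{"travel":[[0,0,0],[0,0,0],[0,0,0],[0,0,0],[0,0,0]],"turn":[[0,0,0],[0,0,0],[0,0,0],[0,0,0],[0,0,0]],"gripper":[0,0.2,0.4,0.6,0.8]}'
python3 -m crank '{"travel":[[0,0,0],[0,0,0],[0,0,0],[0,0,0],[0,0,0]],"turn":[[0,0,0],[0,0,0],[0,0,0],[0,0,0],[0,0,0]],"gripper":[1,1,1,1,1]}'
```

```text
clock: 8.6
position: [0.4553, 0.0718, 0.16]
tool_rot: [3.14, -0.002, 1.577]
force: [0.1, 0.5, -1.3]
grip_width: 0.0855
finger_force: 0.0
clock: 9.1
position: [0.4538, 0.0673, 0.0164]
tool_rot: [-3.138, 0.001, 1.571]
force: [0.9, -0.5, 0.6]
grip_width: 0.0853
finger_force: 0.0
clock: 9.6
position: [0.4555, 0.0678, 0.0189]
tool_rot: [3.141, -0.0, 1.572]
force: [0.8, -0.2, -1.4]
grip_width: 0.0283
finger_force: 0.0
clock: 10.1
position: [0.4554, 0.0678, 0.0188]
tool_rot: [3.141, -0.0, 1.572]
force: [-1.2, 0.6, 10.4]
grip_width: 0.0207
finger_force: 28.9
```

```bash
python3 -m crank '{"travel":[[0,0,2],[0,0,5],[0,0,8],[0.5,0,9],[3,-2.5,9]],"turn":[[0,0,0],[0,0,0],[0,0,0],[0,0,0],[0,0,0]],"gripper":[1,1,1,1,1]}'
python3 -m crank '{"travel":[[3,-3,0],[6.2,-6,0],[9.4,-9,0],[12.5,-11.5,0],[14.3,-13,0]],"turn":[[0,0,0],[0,0,0],[0,0,0],[0,0,0],[0,0,0]],"gripper":[1,1,1,1,1]}'
python3 -m crank '{"travel":[[0,0,0],[0,0,0],[0,0,-1],[0,0,-2.5],[0,0,-4]],"turn":[[0,0,0],[0,0,0],[0,0,0],[0,0,0],[0,0,0]],"gripper":[1,1,1,1,1]}'
python3 - <<'E'
from h import *
f=bot.grab_frame("wrist")
s=bot.grab_frame("scene")["pixels"]
o=np.hstack([cv2.resize(f["pixels"],(400,300)),cv2.resize(s[200:320,250:410],(400,300))])
cv2.imwrite("pics/w3.png",o[:,:,::-1]);print(bot.observe()["position"])
E
```

```text
clock: 10.6
position: [0.4849, 0.0455, 0.1101]
tool_rot: [3.14, -0.002, 1.576]
force: [1.4, 0.9, 0.2]
grip_width: 0.0205
finger_force: 29.8
clock: 11.1
position: [0.6297, -0.09, 0.1084]
tool_rot: [3.141, 0.001, 1.57]
force: [-0.2, -0.0, -1.1]
grip_width: 0.0202
finger_force: 29.8
clock: 11.6
position: [0.6276, -0.0866, 0.0669]
tool_rot: [-3.141, -0.0, 1.572]
force: [-0.4, 0.8, -0.9]
grip_width: 0.0202
finger_force: 29.8
[ 0.62654222 -0.08673243  0.06549411]
```

View pics/w3.png

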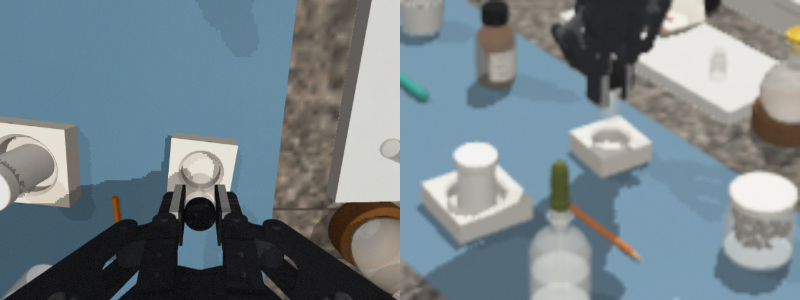

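The vial hangs centred over the small holder and the pot stands upright in its own. Lowering the vial.

```bash
python3 -m crank '{"travel":[[0,0,-1.5],[0,0,-2.5],[0,0,-3.2],[0,0,-3.7],[0,0,-3.9]],"turn":[[0,0,0],[0,0,0],[0,0,0],[0,0,0],[0,0,0]],"gripper":[1,1,1,1,1]}'
python3 -m crank '{"travel":[[0,0,-0.1],[0,0,-0.2],[0,0,-0.3],[0,0,-0.3],[0,0,-0.3]],"turn":[[0,0,0],[0,0,0],[0,0,0],[0,0,0],[0,0,0]],"gripper":[1,1,1,1,1]}'
```

```text
clock: 12.2
position: [0.628, -0.0874, 0.0288]
tool_rot: [-3.141, 0.0, 1.571]
force: [0.3, 1.2, -0.3]
grip_width: 0.02
finger_force: 29.8
clock: 12.7
position: [0.6284, -0.0874, 0.0269]
tool_rot: [3.141, 0.0, 1.572]
force: [-1.9, -0.4, 6.3]
grip_width: 0.02
finger_force: 30.5
```

```bash
python3 -m crank '{"travel":[[0,0,0],[0,0,0],[0,0,0],[0,0,0],[0,0,0]],"turn":[[0,0,0],[0,0,0],[0,0,0],[0,0,0],[0,0,0]],"gripper":[0.7,0.6,0.4,0.2,0]}'
python3 -m crank '{"travel":[[0,0,1],[0,0,4],[0,0,8],[0,0,12],[0,0,16]],"turn":[[0,0,0],[0,0,0],[0,0,0],[0,0,0],[0,0,0]],"gripper":[0,0,0,0,0]}'
python3 -m crank '{"travel":[[0,-4,0],[0,-8.5,0],[0,-13,0],[0,-17,0],[0,-19,0]],"turn":[[0,0,0],[0,0,0],[0,0,0],[0,0,0],[0,0,0]],"gripper":[0,0,0,0,0]}'
python3 -m crank '{"travel":[[0,0,0],[0,0,0],[0,0,0],[0,0,0],[0,0,0]],"turn":[[0,0,0],[0,0,0],[0,0,0],[0,0,0],[0,0,0]],"gripper":[0,0,0,0,0]}'
python3 - <<'E'
from h import *
f=bot.grab_frame("wrist");np.savez("w4.npz",**f)
cv2.imwrite("pics/w4.png",f["pixels"][:,:,::-1]);print(bot.observe()["position"])
E
```

```text
clock: 13.2
position: [0.6281, -0.0873, 0.0263]
tool_rot: [-3.141, -0.0, 1.572]
force: [-0.7, 0.2, -0.7]
grip_width: 0.0763
finger_force: 0.0
clock: 13.7
position: [0.6279, -0.0874, 0.1887]
tool_rot: [3.141, 0.0, 1.571]
force: [0.2, 0.0, -0.3]
grip_width: 0.0853
finger_force: 0.0
clock: 14.2
position: [0.627, -0.2817, 0.1872]
tool_rot: [3.141, 0.002, 1.568]
force: [-0.6, 0.0, -0.7]
grip_width: 0.0859
finger_force: 0.0
clock: 14.7
position: [0.6284, -0.2764, 0.1865]
tool_rot: [3.141, -0.0, 1.573]
force: [0.2, 0.5, -0.9]
grip_width: 0.0854
finger_force: 0.0
[ 0.62833616 -0.27666885  0.18646085]
```

View pics/w4.png

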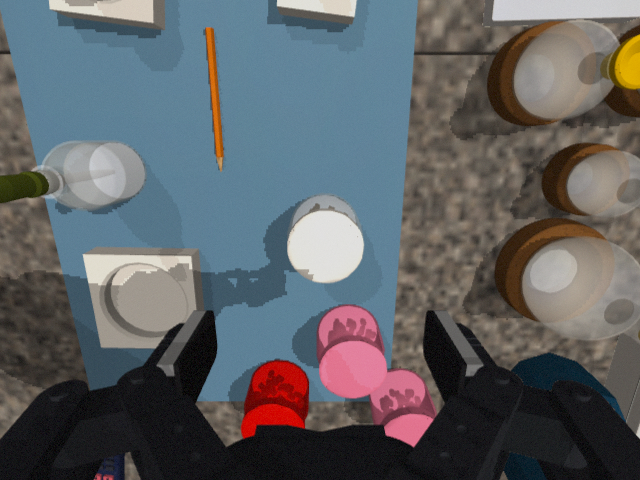

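The jar lid is at (325,245), next to a pink look-alike at (350,355). The jar holder's well is at (147,298), and the dropper base at about (120,173).

```bash
python3 - <<'E'
from h import *
f=np.load("w4.npz");im=f["pixels"]
hsv=cv2.cvtColor(im,cv2.COLOR_RGB2HSV)
m=((hsv[...,1]<45)&(hsv[...,2]>195)).astype(np.uint8)
cs,_=cv2.findContours(m,cv2.RETR_EXTERNAL,cv2.CHAIN_APPROX_NONE)
for c in cs:
    if cv2.contourArea(c)<1500: continue
    x,y,w,h=cv2.boundingRect(c);r=cv2.fitEllipse(c)
    a=cv2.approxPolyDP(c,8,True)[:,0];print((x,y,w,h),ray(f,*r[0],.068),[ray(f,*p,.022)[:2].round(3).tolist() for p in a])
print(ray(f,325,245,.068),ray(f,147,298,.022),ray(f,352,370,.068), ray(f,120,175,.09))
print(bot.observe()["position"])
E
```

```text
(288, 211, 76, 71) [ 0.63204403 -0.28507752  0.068     ] [[0.625, -0.269], [0.606, -0.281], [0.599, -0.31], [0.621, -0.334], [0.641, -0.335], [0.663, -0.316], [0.665, -0.293], [0.649, -0.272]]
(493, 0, 147, 20) [ 0.77384779 -0.12770792  0.068     ] [[0.756, -0.122], [0.865, -0.119], [0.862, -0.11], [0.756, -0.11]]
[ 0.63153962 -0.28471415  0.068     ] [ 0.46456072 -0.35314109  0.022     ] [ 0.6555783  -0.39828995  0.068     ] [ 0.49591901 -0.22908038  0.09      ]
[ 0.62833616 -0.27666885  0.18646085]
```

```bash
python3 -c "
from h import *
f=np.load('w4.npz')
print(np.mean([ray(f,*p,.022) for p in ((84,251),(194,248),(201,346),(101,349))],0))"
python3 -m crank '{"travel":[[0.3,-0.7,-1],[0.3,-0.7,-4],[0.3,-0.7,-8],[0.3,-0.7,-10],[0.3,-0.7,-10]],"turn":[[0,0,0],[0,0,0],[0,0,0],[0,0,0],[0,0,0]],"gripper":[0,0,0,0,0]}' 50
python3 -m crank '{"travel":[[0,0,-2],[0,0,-4],[0,0,-5.5],[0,0,-6.5],[0,0,-6.9]],"turn":[[0,0,0],[0,0,0],[0,0,0],[0,0,0],[0,0,0]],"gripper":[0,0,0,0,0]}'
python3 -m crank '{"travel":[[0,0,0],[0,0,0],[0,0,0],[0,0,0],[0,0,0]],"turn":[[0,0,0],[0,0,0],[0,0,0],[0,0,0],[0,0,0]],"gripper":[0,0.1,0.2,0.3,0.4]}'
python3 -m crank '{"travel":[[0,0,0],[0,0,0],[0,0,0],[0,0,0],[0,0,0]],"turn":[[0,0,0],[0,0,0],[0,0,0],[0,0,0],[0,0,0]],"gripper":[0.6,1,1,1,1]}'
```

```text
[ 0.4624335  -0.35607422  0.022     ]
clock: 15.25
position: [0.6295, -0.2839, 0.0825]
tool_rot: [-3.137, -0.002, 1.571]
force: [-0.7, 0.2, 0.5]
grip_width: 0.0854
finger_force: 0.0
clock: 15.75
position: [0.6311, -0.2844, 0.0168]
tool_rot: [-3.141, -0.0, 1.572]
force: [1.4, 0.6, -0.4]
grip_width: 0.0856
finger_force: 0.0
clock: 16.25
position: [0.6317, -0.2845, 0.0186]
tool_rot: [3.14, 0.0, 1.572]
force: [-2.4, 2.4, 13.1]
grip_width: 0.0594
finger_force: 51.7
clock: 16.75
position: [0.6317, -0.2845, 0.0186]
tool_rot: [3.14, 0.0, 1.572]
force: [-3.5, 2.3, 12.6]
grip_width: 0.0592
finger_force: 51.6
```

```bash
python3 - <<'E'
from h import *
f=bot.grab_frame("wrist")
s=bot.grab_frame("scene")["pixels"]
o=np.hstack([cv2.resize(f["pixels"][200:440,160:480],(400,300)),cv2.resize(s[210:390,330:510],(300,300))])
cv2.imwrite("pics/w5.png",o[:,:,::-1])
E
```

```text
(no output)
```

View pics/w5.png

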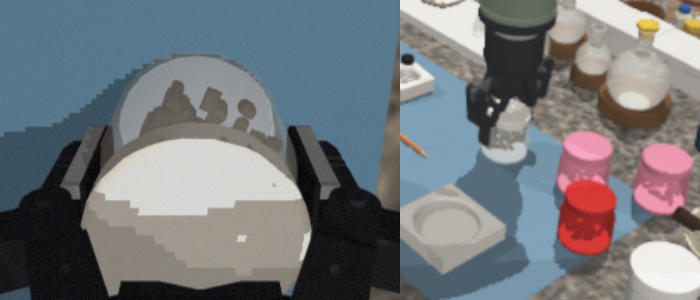

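```bash
python3 - <<'E'
from h import *
f=bot.grab_frame("wrist")
im=f["pixels"];print(ray(f,317,380,.068), ray(f,317,200+137/1.25,.068),bot.observe()["position"])
# jar body base far edge (blue/glass boundary) along centre column
print(ray(f,160+195/1.25,200+55/1.25,0))
E
```

```text
[ 0.62980377 -0.28116938  0.068     ] [ 0.62983767 -0.25657415  0.068     ] [ 0.63165657 -0.2845324   0.0186381 ]
[ 0.62897421 -0.25898975  0.        ]
```

The lid's far edge ray puts the jar within 3 mm of the finger centre. Lifting it and carrying it over.

```bash
python3 -m crank '{"travel":[[0,0,1],[0,0,3],[0,0,5],[0,0,7],[-0.5,-0.3,7]],"turn":[[0,0,0],[0,0,0],[0,0,0],[0,0,0],[0,0,0]],"gripper":[1,1,1,1,1]}'
python3 -m crank '{"travel":[[-3,-1.4,0],[-6.5,-2.8,0],[-10,-4.2,0],[-13.5,-5.5,0],[-16.4,-6.6,0]],"turn":[[0,0,0],[0,0,0],[0,0,0],[0,0,0],[0,0,0]],"gripper":[1,1,1,1,1]}'
python3 -m crank '{"travel":[[0,0,0],[0,0,0],[0,0,0],[0,0,-1],[0,0,-2]],"turn":[[0,0,0],[0,0,0],[0,0,0],[0,0,0],[0,0,0]],"gripper":[1,1,1,1,1]}'
python3 - <<'E'
from h import *
f=bot.grab_frame("wrist")
s=bot.grab_frame("scene")["pixels"]
o=np.hstack([cv2.resize(f["pixels"],(400,300)),cv2.resize(s[230:410,270:480],(350,300))])
cv2.imwrite("pics/w6.png",o[:,:,::-1]);print(bot.observe()["position"])
E
```

```text
clock: 17.4
position: [0.6279, -0.2875, 0.0905]
tool_rot: [3.137, 0.001, 1.572]
force: [0.5, -0.4, -2.1]
grip_width: 0.0593
finger_force: 54.5
clock: 17.9
position: [0.4595, -0.354, 0.087]
tool_rot: [-3.141, 0.0, 1.571]
force: [1.2, -0.8, -0.6]
grip_width: 0.0593
finger_force: 54.4
clock: 18.4
position: [0.4627, -0.3528, 0.0663]
tool_rot: [3.141, -0.0, 1.573]
force: [0.2, 0.1, -2.4]
grip_width: 0.0594
finger_force: 54.5
[ 0.46167853 -0.35243758  0.06531926]
```

View pics/w6.png

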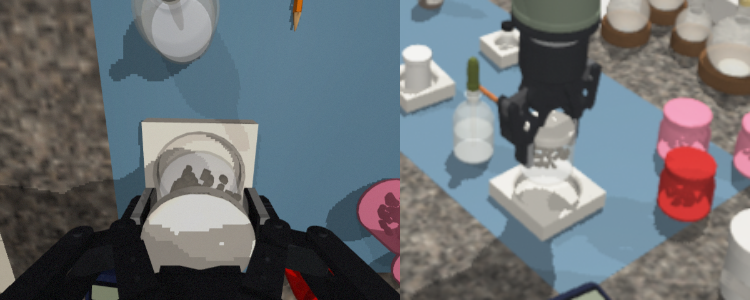

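The jar hangs over the broad well, in the same column as it, and clear of the dropper. Lowering it.

```bash
python3 -m crank '{"travel":[[0,0,-1],[0,0,-2],[0,0,-2.8],[0,0,-3.4],[0,0,-3.7]],"turn":[[0,0,0],[0,0,0],[0,0,0],[0,0,0],[0,0,0]],"gripper":[1,1,1,1,1]}'
python3 -m crank '{"travel":[[0,0,-0.1],[0,0,-0.3],[0,0,-0.4],[0,0,-0.4],[0,0,-0.4]],"turn":[[0,0,0],[0,0,0],[0,0,0],[0,0,0],[0,0,0]],"gripper":[1,1,1,1,1]}'
```

```text
clock: 19.0
position: [0.4619, -0.3532, 0.0295]
tool_rot: [-3.141, -0.0, 1.572]
force: [0.1, -0.4, -2.3]
grip_width: 0.0591
finger_force: 54.5
clock: 19.5
position: [0.4623, -0.3534, 0.0267]
tool_rot: [3.141, 0.0, 1.572]
force: [-1.2, 1.3, 5.4]
grip_width: 0.0596
finger_force: 55.3
```

```bash
python3 -m crank '{"travel":[[0,0,0],[0,0,0],[0,0,0],[0,0,0],[0,0,0]],"turn":[[0,0,0],[0,0,0],[0,0,0],[0,0,0],[0,0,0]],"gripper":[0.2,0.1,0,0,0]}'
python3 -m crank '{"travel":[[0,0,1],[0,0,4],[0,0,8],[0,0,12],[0,0,17]],"turn":[[0,0,0],[0,0,0],[0,0,0],[0,0,0],[0,0,0]],"gripper":[0,0,0,0,0]}'
python3 -m crank '{"travel":[[3.2,3,0],[6.4,6,0],[9.6,9,0],[12.8,12,0],[16,15,0]],"turn":[[0,0,0],[0,0,0],[0,0,0],[0,0,0],[0,0,0]],"gripper":[0,0,0,0,0]}'
python3 -m crank '{"travel":[[0,4.5,0],[0,9,0],[0,13.5,0],[0,18,0],[0,22.5,0]],"turn":[[0,0,0],[0,0,0],[0,0,0],[0,0,0],[0,0,0]],"gripper":[0,0,0,0,0]}'
python3 -m crank '{"travel":[[0,3,0],[0,6,0],[0,7,0],[0,7,0],[0,7,0]],"turn":[[0,0,0],[0,0,0],[0,0,0],[0,0,0],[0,0,0]],"gripper":[0,0,0,0,0]}'
python3 - <<'E'
from h import *
f=bot.grab_frame("wrist");np.savez("w7.npz",**f)
cv2.imwrite("pics/w7.png",f["pixels"][:,:,::-1]);print(bot.observe()["position"])
E
```

```text
clock: 20.0
position: [0.4621, -0.3534, 0.0263]
tool_rot: [-3.142, 0.0, 1.572]
force: [-0.7, -1.2, -0.4]
grip_width: 0.0855
finger_force: 0.0
clock: 20.5
position: [0.4615, -0.3529, 0.1979]
tool_rot: [-3.14, -0.001, 1.571]
force: [-0.2, -0.5, 0.5]
grip_width: 0.0853
finger_force: 0.0
clock: 21.0
position: [0.6232, -0.2019, 0.1973]
tool_rot: [3.141, 0.0, 1.571]
force: [0.4, -0.6, 0.3]
grip_width: 0.0854
finger_force: 0.0
clock: 21.5
position: [0.6218, 0.0234, 0.1972]
tool_rot: [3.141, -0.0, 1.571]
force: [0.8, -0.8, -0.4]
grip_width: 0.0852
finger_force: 0.0
clock: 22.0
position: [0.6222, 0.0903, 0.1967]
tool_rot: [3.141, 0.001, 1.571]
force: [0.3, -0.7, 0.3]
grip_width: 0.0854
finger_force: 0.0
[0.62223502 0.08991588 0.19660135]
```

View pics/w7.png

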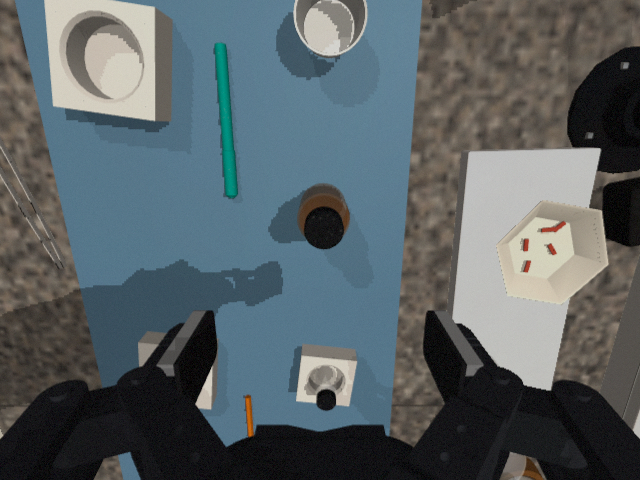

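The vial stands in its holder at (326,385). The phial cap is at (324,228) and the tall holder's well at about (104,58).

```bash
python3 - <<'E'
from h import *
f=np.load("w7.npz")
print(ray(f,324,228,.091),ray(f,324,215,.055),ray(f,104,57,.034),bot.observe()["position"])
E
```

```text
[0.62434333 0.09911558 0.091     ] [0.62476319 0.09987423 0.055     ] [0.45670325 0.21848657 0.034     ] [0.62223502 0.08991588 0.19660135]
```

```bash
python3 -m crank '{"travel":[[0.2,0.8,0],[0.2,0.8,-3],[0.2,0.8,-6],[0.2,0.8,-8],[0.2,0.8,-10]],"turn":[[0,0,0],[0,0,0],[0,0,0],[0,0,0],[0,0,0]],"gripper":[0,0,0,0,0]}' 40
python3 -m crank '{"travel":[[0,0,-2],[0,0,-4],[0,0,-5.5],[0,0,-6.5],[0,0,-6.9]],"turn":[[0,0,0],[0,0,0],[0,0,0],[0,0,0],[0,0,0]],"gripper":[0,0,0,0,0]}'
python3 -m crank '{"travel":[[0,0,0],[0,0,0],[0,0,0],[0,0,0],[0,0,0]],"turn":[[0,0,0],[0,0,0],[0,0,0],[0,0,0],[0,0,0]],"gripper":[0,0.15,0.3,0.45,0.6]}'
python3 -m crank '{"travel":[[0,0,0],[0,0,0],[0,0,0],[0,0,0],[0,0,0]],"turn":[[0,0,0],[0,0,0],[0,0,0],[0,0,0],[0,0,0]],"gripper":[0.8,1,1,1,1]}'
```

```text
clock: 22.55
position: [0.6242, 0.0993, 0.0953]
tool_rot: [-3.141, 0.0, 1.571]
force: [0.6, 0.2, 0.6]
grip_width: 0.0852
finger_force: 0.0
clock: 23.05
position: [0.624, 0.0995, 0.0265]
tool_rot: [-3.141, 0.0, 1.571]
force: [-0.7, 0.5, -0.1]
grip_width: 0.0858
finger_force: 0.0
clock: 23.55
position: [0.6245, 0.0997, 0.028]
tool_rot: [3.141, -0.0, 1.572]
force: [-1.1, 0.3, 4.5]
grip_width: 0.0414
finger_force: 40.0
clock: 24.05
position: [0.6245, 0.0997, 0.028]
tool_rot: [3.141, -0.0, 1.572]
force: [-2.6, -0.8, 7.2]
grip_width: 0.0415
finger_force: 40.1
```

```bash
python3 -m crank '{"travel":[[0,0,2],[0,0,5],[0,0,8],[0,0,9],[-1.5,1,9]],"turn":[[0,0,0],[0,0,0],[0,0,0],[0,0,0],[0,0,0]],"gripper":[1,1,1,1,1]}'
python3 -m crank '{"travel":[[-3.2,2.2,0],[-6.4,4.5,0],[-9.6,7,0],[-12.8,9.2,0],[-15.2,10.9,0]],"turn":[[0,0,0],[0,0,0],[0,0,0],[0,0,0],[0,0,0]],"gripper":[1,1,1,1,1]}'
python3 -m crank '{"travel":[[0,0,0],[0,0,0],[0,0,-1],[0,0,-2],[0,0,-3]],"turn":[[0,0,0],[0,0,0],[0,0,0],[0,0,0],[0,0,0]],"gripper":[1,1,1,1,1]}'
python3 - <<'E'
from h import *
f=bot.grab_frame("wrist")
s=bot.grab_frame("scene")["pixels"]
o=np.hstack([cv2.resize(f["pixels"],(400,300)),cv2.resize(s[140:320,140:350],(350,300))])
cv2.imwrite("pics/w8.png",o[:,:,::-1]);print(bot.observe()["position"])
E
```

```text
clock: 24.55
position: [0.611, 0.1085, 0.119]
tool_rot: [3.138, -0.0, 1.569]
force: [-0.5, 0.7, -2.3]
grip_width: 0.0414
finger_force: 40.9
clock: 25.05
position: [0.455, 0.2198, 0.117]
tool_rot: [-3.141, -0.0, 1.573]
force: [0.7, 1.3, -2.4]
grip_width: 0.0414
finger_force: 40.9
clock: 25.55
position: [0.4574, 0.218, 0.086]
tool_rot: [-3.141, 0.001, 1.57]
force: [0.1, 0.0, -0.7]
grip_width: 0.0413
finger_force: 40.9
[0.45664303 0.21780802 0.08549934]
```

View pics/w8.png

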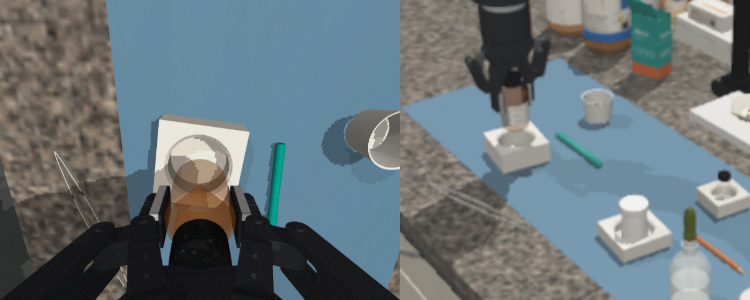

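The phial is upright over the tall holder's well. Lowering it.

```bash
python3 -m crank '{"travel":[[0,0,-1],[0,0,-2.2],[0,0,-3.4],[0,0,-4.3],[0,0,-4.8]],"turn":[[0,0,0],[0,0,0],[0,0,0],[0,0,0],[0,0,0]],"gripper":[1,1,1,1,1]}'
python3 -m crank '{"travel":[[0,0,-0.1],[0,0,-0.3],[0,0,-0.4],[0,0,-0.4],[0,0,-0.4]],"turn":[[0,0,0],[0,0,0],[0,0,0],[0,0,0],[0,0,0]],"gripper":[1,1,1,1,1]}'
```

```text
clock: 26.15
position: [0.4568, 0.2185, 0.0381]
tool_rot: [-3.141, 0.001, 1.572]
force: [-0.0, -0.3, -0.6]
grip_width: 0.0414
finger_force: 40.9
clock: 26.65
position: [0.4574, 0.2188, 0.0359]
tool_rot: [3.141, -0.0, 1.572]
force: [-2.9, -0.8, 7.3]
grip_width: 0.0414
finger_force: 41.7
```

Contact on the floor. Releasing, retreating and checking all four.

```bash
python3 -m crank '{"travel":[[0,0,0],[0,0,0],[0,0,0],[0,0,0],[0,0,0]],"turn":[[0,0,0],[0,0,0],[0,0,0],[0,0,0],[0,0,0]],"gripper":[0.4,0.3,0.1,0,0]}'
python3 -m crank '{"travel":[[0,0,2],[0,0,6],[0,0,10],[0,0,14],[0,0,18]],"turn":[[0,0,0],[0,0,0],[0,0,0],[0,0,0],[0,0,0]],"gripper":[0,0,0,0,0]}'
python3 -m crank '{"travel":[[0,4,0],[0,8,0],[0,12,0],[0,14,0],[0,14,0]],"turn":[[0,0,0],[0,0,0],[0,0,0],[0,0,0],[0,0,0]],"gripper":[0,0,0,0,0]}'
python3 -m crank '{"travel":[[0,0,0],[0,0,0],[0,0,0],[0,0,0],[0,0,0]],"turn":[[0,0,0],[0,0,0],[0,0,0],[0,0,0],[0,0,0]],"gripper":[0,0,0,0,0]}'
python3 - <<'E'
from h import *
f=bot.grab_frame("top")["pixels"];s=bot.grab_frame("scene")["pixels"];w=bot.grab_frame("wrist")["pixels"]
o=np.zeros((590,800,3),np.uint8);o[:270]=cv2.resize(f[180:288,150:470],(800,270));o[272:588,:440]=cv2.resize(s[170:400,140:460],(440,316));o[272:542,440:800]=cv2.resize(w,(360,270))
cv2.imwrite("pics/w9.png",o[:,:,::-1])
E
```

```text
clock: 27.15
position: [0.4572, 0.2187, 0.0353]
tool_rot: [-3.142, -0.0, 1.572]
force: [0.1, 0.2, 0.2]
grip_width: 0.0851
finger_force: 0.0
clock: 27.65
position: [0.4569, 0.2185, 0.217]
tool_rot: [3.142, -0.0, 1.571]
force: [0.4, 1.0, -0.0]
grip_width: 0.0853
finger_force: 0.0
clock: 28.15
position: [0.4561, 0.3616, 0.2147]
tool_rot: [-3.141, -0.0, 1.575]
force: [0.6, -0.8, -0.3]
grip_width: 0.0853
finger_force: 0.0
clock: 28.65
position: [0.4573, 0.3583, 0.2154]
tool_rot: [3.142, -0.0, 1.571]
force: [1.3, -0.2, -0.1]
grip_width: 0.0851
finger_force: 0.0
```

View pics/w9.png

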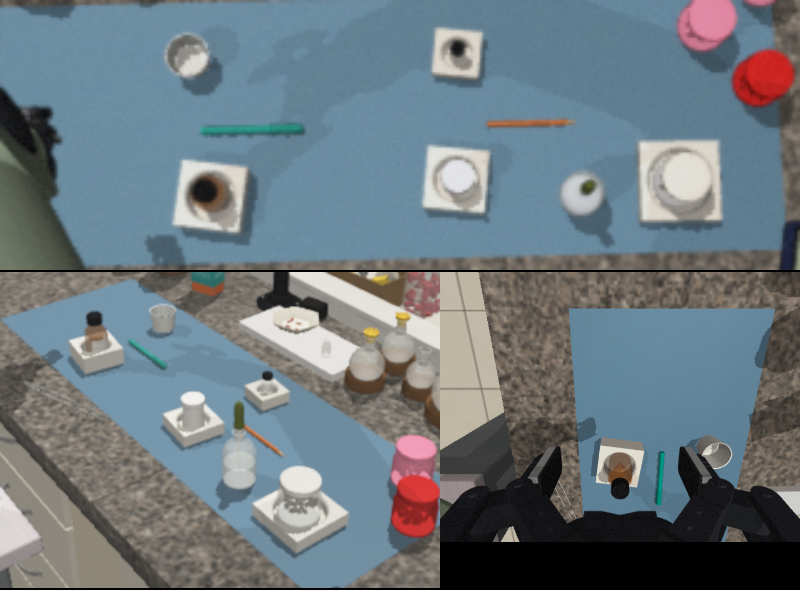

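All four containers stand upright in their wells, and the cup and dropper are where they started: cup at crop (188,55), dropper at (582,194).

```bash
python3 -c "
from workcell import bot
print(bot.job_done())"
```

```text
the job is handed in; nothing more can be done
None
```

I set all four containers upright in their own holders, left the cup and dropping bottle where they stood, and handed the job in at about 29 s on the clock; the hand-in returned no verdict.

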